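# Index the welding turntable by one turn of its hand wheel

## Task

Move the flange on the welding turntable on to its next lug: push the hand wheel round clockwise (seen from above) by its upright handle through exactly one turn, so that the handle stops over the pointer where it started, neither short nor run past. Then press the index pin beside the wheel fully down to lock it. Only push, with the shut fingers or the outside of a finger: never have the handle between the fingers, and leave the brush, hammer, pipe stub and jar where they are.

Things in the scene. Friction and masses are not known exactly. Their poses are not given: they have to be found in the camera images.
- wheel (a joint): turning angle of the hand wheel in rad: 0 at the start, grows clockwise seen from above, 6.283 is one full turn. No end stops. Dry friction of about 0.18 N m (some 2.5 N at the handle) holds it wherever it is left; it does not coast. The turntable beside it is geared to it and turns one sixth as far.
- wheel_centre (a point): steel hand wheel, lying level (axis vertical): rim circle 150 mm in diameter to the middle of a round 16 mm bar, three spokes, hub 40 mm wide whose top is 22 mm above this point. The point lies on the axis at mid-height of the rim (106 mm above the bench); the rim's top is 8 mm above it. Wheel on a blue gearbox 160 mm by 460 mm by 80 mm high.
- handle_top (a point): centre of the top face of the black upright handle on the wheel's rim, at one spoke's end: a plain fixed cylinder 22 mm in diameter, 75 mm from the wheel's axis, its top 67 mm above wheel_centre, 59 mm of it standing clear above the rim (a 25 mm wide, 6 mm high foot included). The point turns with the wheel; its z is up.
- pointer (a point): tip of the fixed aluminium pointer, a 14 mm wide arm under the wheel that reaches out to 116 mm from the axis and ends in a small upright block (top at 99 mm above the bench, lower than the rim's middle). The handle starts straight above this arm, and after one turn is there again. It never moves in a run.
- index_pin (a joint): travel of the index pin in m: 0 up (as it starts), 0.014 fully down on its stop. Pressing takes about 5 N of friction; it stays where it is left, without a spring.
- pin_top (a point): centre of the top face of the index pin's cap, a black mushroom button 34 mm in diameter and 12 mm thick, on the gearbox between wheel and turntable, 140 mm from the wheel's axis. The top stands 130 mm above the bench when up, 116 mm when down. The turntable's edge is about 30 mm beyond the cap; the flange on it stands up to 140 mm above the bench.
- brush: loose hand brush lying on the bench in front of the turntable; a bystander. Origin at its underside.
- hammer: loose hammer lying on the bench to the right of the wheel; a bystander. Origin at its underside.
- pipe_stub: loose upright piece of steel pipe, 48 mm across, 60 mm high, behind the wheel; a bystander. Origin at the centre of its foot.
- paste_jar: loose jar, 60 mm across, 62 mm high, behind the gearbox; a bystander. Origin at the centre of its foot.

How it is judged:
By the outcome, as a careful person would: the job done as asked, in the order asked, and still so for the second after the job is handed in, with the robot touching nothing.
It also fails if it takes over 61 s, if anything falls off the work surface, if the arm or the gripper's body presses on something with over 40 N, if the wrist force passes 120 N, or if a joint passes its speed limit or range.

## Robot

A 7-joint arm with a two-finger parallel gripper is mounted at the origin on the work surface. World frame = base frame: x ahead of the robot, y to its left, z up, the work surface at z = 0. Lengths are in m, angles in rad, forces in N, time in s.
With the tool pointing down it reaches from about 0.4 to 0.85 m from the base axis. Payload 4.5 kg.
Tool frame: the origin (TCP) lies at the very end of the fingers, on their centre line; the grasp point (between the pads) lies 19 mm behind it (r.grip_point_offset is the distance from the TCP to the grasp point, in m); y points along the fingers, x is the direction in which the jaws open and shut, and the axes are right-handed (so a half turn about y gives the same grasp; the last joint's range is limited). The gripper opens to 88 mm and grips with 3 to 60 N. Pads are 18 mm wide; open, the fingers measure 123 mm over their backs; the gripper's body (75 mm by 187 mm) begins 45 mm behind the grasp point.
Start: joints at [-1.252, 0.689, -0.195, 1.565, 0.157, 0.902, -0.215], TCP at [0.176, 0.6, 0.239] pointing down, gripper open.
Joint ranges: [-3.01, 3.01], [-0.46, 2.08], [-1.47, 1.51], [0.13, 2.56], [-1, 4.14], [0.04, 2.09], [-2.66, 2.66]. Speed limits (rad/s): [2.57, 2.57, 3.14, 3.14, 3.14, 3.14, 3.14].

## Interface

Orientations are given as a unit quaternion [x, y, z, w].
In Python, from plant import get_state, snapshot, camera_params, job, r gives the robot as it stands.
- The arm moves only by the tool carry_out, never from a script. Its arguments are lists of equal length, an entry for each row: "offset": the shift along the world's x, y, z in m, a list of three; "twist": the turn about the world's z in degrees. In form: {"offset": [[tx, ty, tz], ...], "twist": [twist, ...]}. A call has 1 to 8 rows; each row shifts and turns the commanded pose from where the row before left it; what a row does not reach is not made up. A row lasts 1/8 s, in which the tool goes at most 62.5 mm and 10.7 degrees, less where a joint would pass 70% of its speed; a pose out of reach is approached as far as the arm can. A call with a gripper value outside its range is refused whole. "grip" is the finger opening in m, from 0 to 0.0881, set as the call begins (left out, the last holds). The fingers move at their own pace and stop on an object; "newtons" is the grip in N (left out, the last holds). Time passes only in rows, so rows that do not move let the fingers close. It gives the time, the measured TCP pose, the force and the opening at its end, in the units of the state.
- get_state(): the state, without advancing time (a new reading comes with each control period).
- snapshot(name): name is "scene" or "top" or "wrist"; returns the picture (400x640x3 uint8, red, green, blue); there is no depth.
- camera_params(name): a dict with "camera_matrix" (3x3 intrinsics, pixels), "eye" and "orientation" of the camera in the world. Camera axes: x right, y up, looking along -z (the intrinsics and any distortion apply to the point x, -y, -z); pixel columns grow to the right and rows downward; lengths in m; the calibration is good to about 2 mm. The wrist camera is an equidistant fisheye: a pixel r from the principal point sees the ray r / f radians off the axis. A picture is of the moment at which its call begins: read the wrist's pose just before it. camera_params takes no time and is no camera call; for the wrist camera it gives the pose at the moment of the call.
- job.finish_job(): hands the job in, once; it reports no verdict.
The state is a dict: "clock": time; "q": joint angles; "qd": joint speeds; "joint_torque": joint torques, N m; "tool_pos": TCP position; "eef_rot": TCP orientation; "contact_force": force on the tool from outside, world axes, zero at the start; "moment": the same for the moment, N m; "opening": opening from 0.0 (shut) to 1.0 (fully open).
Only numpy, scipy, OpenCV 4.12 (cv2) and the standard library are available. Lean on these libraries where they do the work, as an engineer would, in place of code of your own. Each camera call takes 0.05 s, during which the arm holds its last target. There are 200 camera calls.

## Working session

There is one attempt and no reset: what is moved stays moved. The work goes in short steps, Python scripts to look and compute and a tool call to move; the robot and the scene stay as the last step left them, time stands still between calls to the robot, and variables do not carry over. Pictures are saved under pics/ and viewed, about 8 in all and at most 12, crops included, and the job is handed in when it is done.

Besides the shell and the picture viewer there is one more tool, called after ">>>" by a JSON object that holds its "api" and its "payload". carry_out: Moves the arm, as the interface text tells. Its arguments: {"type":"object","properties":{"offset":{"type":"array"},"twist":{"type":"array"},"grip":{"type":"number"},"newtons":{"type":"number"}},"required":["offset","twist"]}

```bash
ls; mkdir -p pics; python3 - <<'E'
from plant import *
import cv2
s=get_state(); print(s['clock'],s['tool_pos'],s['eef_rot'],s['opening'],s['contact_force'])
for n in('scene','top'):
    p=camera_params(n); print(n,p)
    cv2.imwrite(f'pics/{n}0.png',snapshot(n)[:,:,::-1])
E
```

```text
pics
0.0 [0.17543811 0.59921097 0.23791703] [ 0.56628848  0.42352278 -0.4245102  -0.56545283] 1.0039628095598205 [ 0.02160964 -0.50119333  0.01709322]
scene {'camera_matrix': array([[406.39404309,   0.        , 310.68833123],
       [  0.        , 406.39404309, 200.52814445],
       [  0.        ,   0.        ,   1.        ]]), 'eye': array([1.15065541, 0.27164376, 0.72079983]), 'orientation': array([0.2179495 , 0.34193541, 0.78478301, 0.46871508])}
top {'camera_matrix': array([[510.24089399,   0.        , 327.28333454],
       [  0.        , 510.24089399, 205.11988346],
       [  0.        ,   0.        ,   1.        ]]), 'eye': array([ 0.37202934, -0.01402755,  1.48661294]), 'orientation': array([ 0.05546475, -0.05036634, -0.69820109,  0.71197059])}
```

View pics/top0.png

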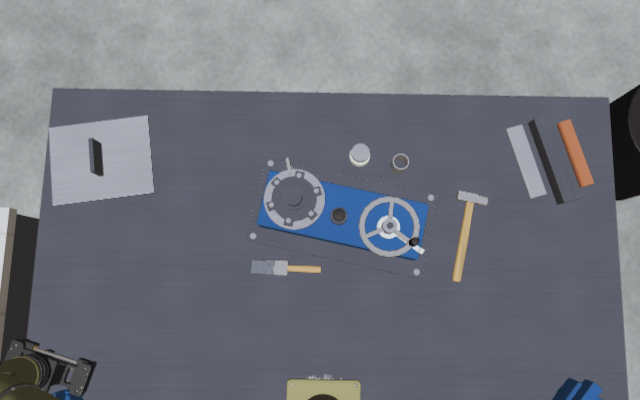

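View pics/scene0.png

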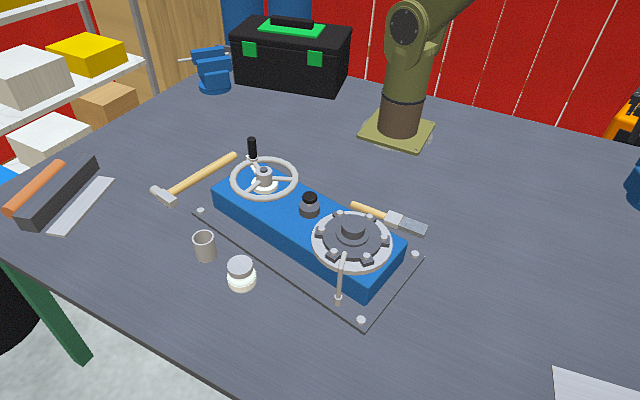

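```bash
cat > h.py <<'E'
import numpy as np, cv2
from scipy.spatial.transform import Rotation as R
from plant import get_state, snapshot, camera_params, job, r
def ray(n,px,p=None):
    p=p or camera_params(n); K=p['camera_matrix']
    px=np.atleast_2d(px).astype(float)
    d=np.c_[(px[:,0]-K[0,2])/K[0,0],-(px[:,1]-K[1,2])/K[1,1],-np.ones(len(px))]
    return p['eye'],R.from_quat(p['orientation']).apply(d)
def plane(n,px,z):
    e,d=ray(n,px); return e+d*((z-e[2])/d[:,2])[:,None]
def proj(n,P):
    p=camera_params(n); K=p['camera_matrix']
    c=R.from_quat(p['orientation']).inv().apply(np.atleast_2d(P)-p['eye'])
    return np.c_[K[0,2]-K[0,0]*c[:,0]/c[:,2],K[1,2]+K[1,1]*c[:,1]/c[:,2]]
def dark(img,c,rad,thr=45):
    m=(img.max(2)<thr).astype(np.uint8); w=np.zeros_like(m); cv2.circle(w,(int(c[0]),int(c[1])),rad,1,-1)
    n,l,st,ce=cv2.connectedComponentsWithStats(m*w)
    i=1+np.argmax(st[1:,4]); return ce[i],st[i]
E
python3 - <<'E'
from h import *
t=cv2.imread('pics/top0.png'); s=cv2.imread('pics/scene0.png')
# rim
hsv=cv2.cvtColor(t,cv2.COLOR_BGR2HSV)
m=((hsv[:,:,1]<50)&(hsv[:,:,2]>110)).astype(np.uint8)
w=np.zeros_like(m); cv2.circle(w,(389,227),36,1,-1); m*=w
n,l,st,ce=cv2.connectedComponentsWithStats(m,connectivity=8); i=1+np.argmax(st[1:,4]); print(st[i])
c,_=cv2.findContours((l==i).astype(np.uint8),0,cv2.CHAIN_APPROX_NONE); c=max(c,key=len)[:,0,:]
P=plane('top',c,.106)[:,:2]
for k in range(4):
    A=np.c_[2*P,np.ones(len(P))]; x=np.linalg.lstsq(A,(P**2).sum(1),rcond=None)[0]
    rr=np.sqrt(x[2]+x[0]**2+x[1]**2); e=np.linalg.norm(P-x[:2],axis=1)-rr
    P=P[abs(e)<max(.002,1.5*e.std())]
    print(x[:2],rr,e.std(),len(P))
for n,im,a,b in(('top',t,(414,241),(339,215)),('scene',s,(252,141),(310,196))):
    for q,z in((a,.173),(b,.130)):
        ce,st=dark(im,q,14,60); print(n,ce,st, plane(n,ce,z)[0][:2], 'proj top', plane(n,q,z)[0][:2])
print('pointer',plane('top',(423,252),.099))
print('jar,pipe,hammer,brush',plane('top',[(360,155),(401,162),(472,198),(285,268)],.05)[:,:2])
print(R.from_quat(get_state()['eef_rot']).as_matrix().round(3))
cr=np.hstack([cv2.resize(t[180:280,320:440],None,fx=3.3,fy=3.3,interpolation=cv2.INTER_CUBIC),cv2.resize(s[120:220,210:330],None,fx=3.3,fy=3.3,interpolation=cv2.INTER_CUBIC)])
cv2.imwrite('pics/crop1.png',cr)
E
```

```text
[ 359  196   61   61 1594]
[ 0.52288448 -0.16772049] 0.07561098501901134 0.015001589179780688 240
[ 0.52380404 -0.1682099 ] 0.07884222933149054 0.007057186150973078 215
[ 0.52479045 -0.1677827 ] 0.0792275351600796 0.004902720611226516 169
[ 0.52614305 -0.17009133] 0.08102169231505546 0.0015540900950341888 159
top [412.32258065 241.51612903] [409 238  10   8  31] [ 0.47967435 -0.22324432] proj top [ 0.48108805 -0.2275634 ]
top [335.66666667 210.91666667] [333 209   8   7  12] [ 0.56138983 -0.02497589] proj top [ 0.55051111 -0.03410287]
scene [251.80916031 146.29007634] [248 137   9  19 131] [ 0.50947859 -0.20835802] proj top [ 0.490929   -0.22026725]
scene [309.70238095 197.96428571] [303 192  14  12  84] [ 0.56103961 -0.02669788] proj top [ 0.55500931 -0.02914697]
pointer [[ 0.45786836 -0.26379252  0.099     ]]
jar,pipe,hammer,brush [[ 0.73699078 -0.09305438]
 [ 0.71846813 -0.21136418]
 [ 0.61714219 -0.41326185]
 [ 0.40868102  0.11322552]]
[[ 0.281 -0.    -0.96 ]
 [ 0.96  -0.002  0.281]
 [-0.002 -1.    -0.   ]]
```

View pics/crop1.png

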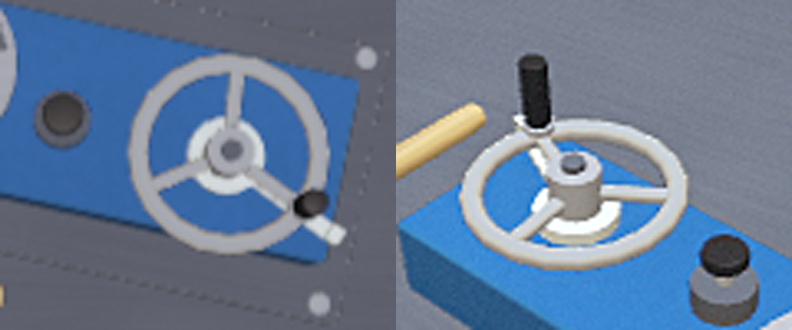

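>>> {"api": "carry_out", "payload": {"offset": [[0.034, -0.037, 0], [0.034, -0.037, 0], [0.034, -0.037, 0], [0.034, -0.037, 0], [0.034, -0.037, 0], [0.034, -0.037, 0], [0.034, -0.037, 0], [0.034, -0.037, 0]], "twist": [-2.75, -2.75, -2.75, -2.75, -2.75, -2.75, -2.75, -2.75], "grip": 0, "newtons": 20}}

```text
clock: 1.1
tool_pos: [0.4484, 0.3025, 0.2385]
eef_rot: [-0.637, -0.308, 0.308, 0.637]
contact_force: [-0.5, 0.4, 0.5]
opening: 0.116
```

>>> {"api": "carry_out", "payload": {"offset": [[0.009, -0.054, 0], [0.009, -0.054, 0], [0.009, -0.054, 0], [0.009, -0.054, 0], [0.009, -0.054, 0], [0.009, -0.054, 0], [0.009, -0.054, 0], [0.009, -0.054, 0]], "twist": [0, 0, 0, 0, 0, 0, 0, 0]}}

```text
clock: 2.1
tool_pos: [0.5195, -0.1299, 0.2385]
eef_rot: [-0.636, -0.308, 0.308, 0.637]
contact_force: [1.0, 0.6, -0.1]
opening: 0.006
```

>>> {"api": "carry_out", "payload": {"offset": [[0.001, -0.04, 0], [0.001, -0.04, 0], [0.002, -0.035, 0], [0, 0, 0]], "twist": [0, 0, 0, 0]}}

```text
clock: 2.6
tool_pos: [0.5226, -0.2469, 0.2382]
eef_rot: [0.638, 0.306, -0.307, -0.637]
contact_force: [0.1, -0.4, -0.3]
opening: 0.009
```

```bash
python3 - <<'E'
from h import *
p=camera_params('wrist'); print(p,get_state()['tool_pos'])
cv2.imwrite('pics/w1.png',snapshot('wrist')[:,:,::-1])
E
```

```text
{'camera_matrix': array([[309.70691629,   0.        , 321.25035364],
       [  0.        , 309.70691629, 198.64271662],
       [  0.        ,   0.        ,   1.        ]]), 'eye': array([ 0.45917684, -0.1959148 ,  0.3844317 ]), 'orientation': array([-0.14261437, -0.06757964,  0.4284479 ,  0.88967777])} [ 0.52255747 -0.24693439  0.23815467]
```

View pics/w1.png

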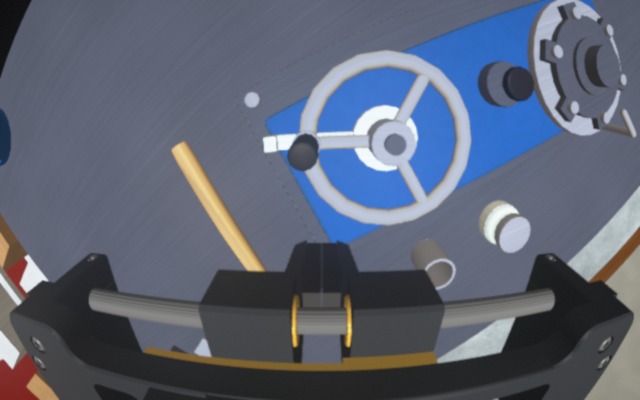

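```bash
cat >> h.py <<'E'
def wray(px,p):
    K=p['camera_matrix']; px=np.atleast_2d(px).astype(float)
    u=(px-[K[0,2],K[1,2]])/K[0,0]; th=np.linalg.norm(u,axis=1); s=np.sin(th)/th
    d=np.c_[u[:,0]*s,-u[:,1]*s,-np.cos(th)]
    return p['eye'],R.from_quat(p['orientation']).apply(d)
def wplane(px,z,p):
    e,d=wray(px,p); return e+d*((z-e[2])/d[:,2])[:,None]
E
cat > w.py <<'E'
from h import *
P1={'camera_matrix': np.array([[309.70691629,0,321.25035364],[0,309.70691629,198.64271662],[0,0,1]]),'eye':np.array([ 0.45917684, -0.1959148 ,  0.3844317 ]),'orientation':np.array([-0.14261437, -0.06757964,  0.4284479 ,  0.88967777])}
E
python3 - <<'E'
from w import *
im=cv2.imread('pics/w1.png')
for nm,px,z in(('hub',(395,143),.128),('handle',(303,152),.173),('ptr',(268,144),.099),('pin',(519,83),.130)):
    print(nm,wplane(px,z,P1)[0])
hsv=cv2.cvtColor(im,cv2.COLOR_BGR2HSV)
ang=np.linspace(0,2*np.pi,73)[:-1]; pts=[]
m=(hsv[:,:,1]<60)&(hsv[:,:,2]>110)
for a in ang:   # outermost bright pixel per direction
    rr=np.arange(95,60,-.5); q=np.c_[390+rr*np.cos(a),138+rr*np.sin(a)]
    v=m[q[:,1].round().astype(int),q[:,0].round().astype(int)]
    if v.any(): pts.append(q[np.argmax(v)])
P=wplane(np.array(pts),.106,P1)[:,:2]
for k in range(5):
    A=np.c_[2*P,np.ones(len(P))]; x=np.linalg.lstsq(A,(P**2).sum(1),rcond=None)[0]
    rr=np.sqrt(x[2]+x[0]**2+x[1]**2); e=np.linalg.norm(P-x[:2],axis=1)-rr
    print(x[:2],rr,e.std(),len(P)); P=P[abs(e)<max(.0015,1.5*e.std())]
# top-view hub/handle at same heights
print('top hub',plane('top',(390.3,225.2),.128),'scene hub',plane('scene',(263.6,169.4),.128))
E
```

```text
hub [ 0.52477038 -0.16904385  0.128     ]
handle [ 0.47878018 -0.22820923  0.173     ]
ptr [ 0.45893956 -0.26014835  0.099     ]
pin [ 0.55011276 -0.03502463  0.13      ]
[ 0.52908303 -0.16889157] 0.0862213492373282 0.006019646477082129 71
[ 0.52771761 -0.1700883 ] 0.08619216369107197 0.004955080506588531 66
[ 0.52549166 -0.17055523] 0.08529781119277337 0.003950891389284527 60
[ 0.52319124 -0.1699079 ] 0.08386141239305533 0.0026470337824247934 54
[ 0.52243392 -0.16947272] 0.08309211708369224 0.0016922306963577688 50
top hub [[ 0.52589817 -0.17177908  0.128     ]] scene hub [[ 0.52257392 -0.17031185  0.128     ]]
```

```bash
cat > wp.py <<'E'
import sys,json,numpy as np
C=np.array([.524,-.170])
def wp(p0,phis,rad=.075):
    p=np.array(p0); out=[]
    for a in np.deg2rad(phis):
        d=np.round(C+rad*np.array([np.cos(a),np.sin(a)])-p,3); out.append([float(d[0]),float(d[1]),0]); p=p+d
    for i in range(0,len(out),8): print(json.dumps(out[i:i+8]), phis[min(i+7,len(phis)-1)])
E
python3 -c "
from wp import *
wp([.5226,-.2469],[269-15*k for k in range(1,25)])"
```

```text
[[-0.019, 0.005, 0], [-0.018, 0.008, 0], [-0.016, 0.012, 0], [-0.011, 0.016, 0], [-0.007, 0.018, 0], [-0.003, 0.019, 0], [0.003, 0.02, 0], [0.008, 0.018, 0]] 149
[[0.012, 0.015, 0], [0.016, 0.011, 0], [0.018, 0.008, 0], [0.02, 0.002, 0], [0.019, -0.003, 0], [0.018, -0.008, 0], [0.015, -0.012, 0], [0.012, -0.016, 0]] 29
[[0.007, -0.018, 0], [0.002, -0.019, 0], [-0.003, -0.02, 0], [-0.007, -0.018, 0], [-0.013, -0.015, 0], [-0.015, -0.012, 0], [-0.018, -0.007, 0], [-0.02, -0.002, 0]] -91
```

>>> {"api": "carry_out", "payload": {"offset": [[0, 0, -0.035], [0, 0, -0.04], [0, 0, -0.028], [0, 0, 0]], "twist": [0, 0, 0, 0]}}

```text
clock: 3.15
tool_pos: [0.5223, -0.2407, 0.134]
eef_rot: [-0.634, -0.308, 0.31, 0.638]
contact_force: [0.1, -0.0, -0.3]
opening: 0.004
```

>>> {"api": "carry_out", "payload": {"offset": [[-0.02, 0.002, 0], [-0.018, 0.008, 0], [-0.016, 0.012, 0], [-0.011, 0.016, 0], [-0.007, 0.018, 0], [-0.003, 0.019, 0], [0.003, 0.02, 0], [0.008, 0.018, 0]], "twist": [0, 0, 0, 0, 0, 0, 0, 0]}}

```text
clock: 4.15
tool_pos: [0.4802, -0.1408, 0.1396]
eef_rot: [0.649, 0.316, -0.294, -0.627]
contact_force: [34.6, -42.2, -32.0]
opening: 0.007
```

```bash
python3 - <<'E'
from h import *
print(get_state()['tool_pos'])
a=snapshot('scene')[:,:,::-1];b=snapshot('wrist')[:,:,::-1]
cv2.imwrite('pics/m1.png',np.vstack([a[60:300,100:500],b[0:300,120:520]]))
E
```

```text
[ 0.48017727 -0.14077607  0.13962346]
```

View pics/m1.png

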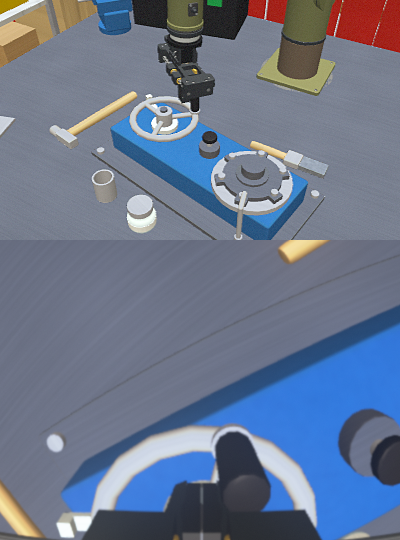

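```bash
python3 - <<'E'
from h import *
p=camera_params('wrist'); s=get_state(); print(s['tool_pos'],s['contact_force'],s['clock'])
M=R.from_quat(s['eef_rot']).as_matrix(); print(M.round(3))
for px,z in(((366,252),.173),((350,198),.117),((195,282),.099)):
    q=wplane(px,z,p)[0]; d=q[:2]-[.524,-.170]; print(q,np.hypot(*d),np.degrees(np.arctan2(d[1],d[0]))%360)
E
```

```text
[ 0.48100377 -0.14014165  0.13986018] [ 30.14260865 -29.35319327 -19.84856041] 4.25
[[ 0.626  0.043 -0.778]
 [ 0.779 -0.014  0.626]
 [ 0.016 -0.999 -0.042]]
[ 0.4745875  -0.11189095  0.173     ] 0.07627749983150506 130.3758721323448
[ 0.47163162 -0.11092514  0.117     ] 0.07894483203386261 131.556186246786
[ 0.45921969 -0.24592467  0.099     ] 0.09980503041778156 229.52858440388354
```

>>> {"api": "carry_out", "payload": {"offset": [[0.008, -0.01, 0], [0.008, -0.01, 0], [0.004, -0.012, 0], [0, 0, 0]], "twist": [0, 0, 0, 0]}}

```text
clock: 4.75
tool_pos: [0.4791, -0.1627, 0.1359]
eef_rot: [-0.636, -0.308, 0.308, 0.637]
contact_force: [0.3, -0.2, -0.4]
opening: 0.006
```

```bash
python3 - <<'E'
from h import *
s=get_state(); print(s['q'],s['tool_pos'],s['contact_force'],s['clock'])
E
```

```text
[ 0.31373266  0.70217554 -0.12557575  2.01694936  0.1934364   0.43407247
  0.9427881 ] [ 0.4790636  -0.16265421  0.13588452] [ 0.33071185 -0.15769633 -0.40342129] 4.75
```

>>> {"api": "carry_out", "payload": {"offset": [[-0.007, 0.003, 0], [-0.007, 0.003, 0], [-0.007, 0.003, 0], [-0.007, 0.003, 0], [0, 0, 0], [0, 0, 0], [0, 0, 0], [0, 0, 0]], "twist": [10, 10, 10, 10, 10, 10, 10, 10]}}

```text
clock: 5.75
tool_pos: [0.4506, -0.1494, 0.1358]
eef_rot: [-0.287, -0.646, 0.646, 0.288]
contact_force: [0.2, -0.3, -0.5]
opening: 0.005
```

```bash
python3 - <<'E'
from h import *
from wp import wp
s=get_state(); print(s['q'][6],s['tool_pos'],R.from_quat(s['eef_rot']).as_matrix()[:,0].round(3),s['contact_force'],s['clock'])
wp([.4517,-.151],[156,148]+[148-10*k for k in range(1,25)])
E
```

```text
1.8231352194073704 [ 0.45059965 -0.14942972  0.13576176] [-0.67   0.742  0.001] [ 0.17321157 -0.27875109 -0.52354993] 5.75
[[0.004, 0.012, 0], [0.005, 0.009, 0], [0.008, 0.01, 0], [0.009, 0.009, 0], [0.011, 0.007, 0], [0.012, 0.005, 0], [0.013, 0.003, 0], [0.013, 0.001, 0]] 88
[[0.013, -0.002, 0], [0.012, -0.003, 0], [0.012, -0.006, 0], [0.01, -0.008, 0], [0.009, -0.01, 0], [0.008, -0.011, 0], [0.005, -0.012, 0], [0.003, -0.013, 0]] 8
[[0.0, -0.013, 0], [-0.001, -0.013, 0], [-0.004, -0.012, 0], [-0.006, -0.012, 0], [-0.008, -0.01, 0], [-0.01, -0.009, 0], [-0.01, -0.007, 0], [-0.013, -0.005, 0]] -72
[[-0.012, -0.003, 0], [-0.013, -0.001, 0]] -92
```

>>> {"api": "carry_out", "payload": {"offset": [[0.004, 0.012, 0], [0.005, 0.009, 0], [0.008, 0.01, 0], [0.009, 0.009, 0], [0.011, 0.007, 0], [0.012, 0.005, 0], [0.013, 0.003, 0], [0.013, 0.001, 0]], "twist": [0, 0, -10, -10, -10, -10, -10, -10]}}

```text
clock: 6.75
tool_pos: [0.5256, -0.0923, 0.1356]
eef_rot: [-0.574, -0.412, 0.413, 0.575]
contact_force: [-3.5, -0.4, 0.5]
opening: 0.003
```

```bash
python3 - <<'E'
from h import *
s=get_state(); print(s['q'][6],s['tool_pos'],R.from_quat(s['eef_rot']).as_matrix()[:,0].round(3),s['contact_force'],s['clock'])
E
```

```text
1.0428727123128425 [ 0.52556457 -0.09230988  0.13556395] [ 0.32   0.947 -0.001] [-3.51988253 -0.43000188  0.47285053] 6.75
```

>>> {"api": "carry_out", "payload": {"offset": [[0.013, -0.002, 0], [0.012, -0.003, 0], [0.012, -0.006, 0], [0.01, -0.008, 0], [0.009, -0.01, 0], [0.008, -0.011, 0], [0.005, -0.012, 0], [0.003, -0.013, 0]], "twist": [-10, -10, -10, -10, -10, -10, -10, -10]}}

```text
clock: 7.75
tool_pos: [0.6008, -0.1552, 0.1358]
eef_rot: [-0.704, 0.052, -0.054, 0.706]
contact_force: [1.5, 2.2, -1.0]
opening: 0.005
```

>>> {"api": "carry_out", "payload": {"offset": [[0.0, -0.013, 0], [-0.001, -0.013, 0], [-0.004, -0.012, 0], [-0.006, -0.012, 0], [-0.008, -0.01, 0], [0, 0, 0]], "twist": [-10, -10, -10, -10, -10, 0]}}

```text
clock: 8.5
tool_pos: [0.5809, -0.2192, 0.1362]
eef_rot: [0.618, -0.343, 0.346, -0.617]
contact_force: [1.7, -0.5, 0.4]
opening: 0.006
```

```bash
python3 - <<'E'
from h import *
s=get_state(); print(s['q'][6],s['tool_pos'],R.from_quat(s['eef_rot']).as_matrix()[:,0].round(3),s['contact_force'],s['clock'])
p=camera_params('wrist')
print(p['eye'],p['orientation'])
cv2.imwrite('pics/m2.png',np.vstack([snapshot('scene')[60:300,100:500,::-1],snapshot('wrist')[0:300,120:520,::-1]]))
E
```

```text
-0.3266089458700392 [ 0.58085846 -0.21920451  0.13621132] [ 0.525 -0.851  0.003] [ 1.66538223 -0.52806227  0.36778412] 8.5
[ 0.64983676 -0.17619719  0.28258026] [-0.13858411  0.07617938 -0.48074404  0.86248265]
```

View pics/m2.png

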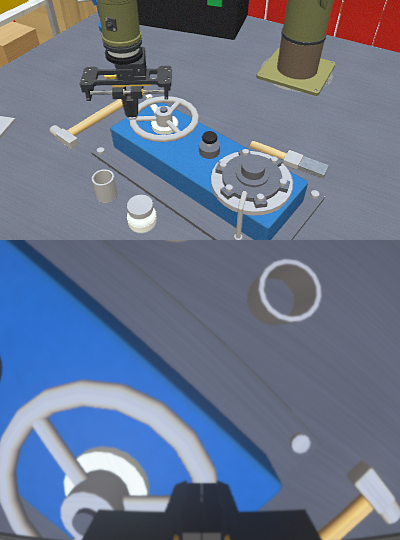

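```bash
python3 -c "
from wp import *
wp([.58,-.22],[-52,-62,-72,-82,-90,-97])"
```

```text
[[-0.01, -0.009, 0], [-0.011, -0.007, 0], [-0.012, -0.005, 0], [-0.013, -0.003, 0], [-0.01, -0.001, 0], [-0.009, 0.001, 0]] -97
```

>>> {"api": "carry_out", "payload": {"offset": [[-0.01, -0.009, 0], [-0.011, -0.007, 0], [-0.012, -0.005, 0], [-0.013, -0.003, 0], [-0.01, -0.001, 0], [-0.009, 0.001, 0], [0, 0, 0]], "twist": [-10, -10, -10, -10, -8, -7, 0]}}

```text
clock: 9.48
tool_pos: [0.5141, -0.2416, 0.1355]
eef_rot: [-0.39, 0.591, -0.589, 0.389]
contact_force: [0.4, -0.3, -0.3]
opening: 0.003
```

>>> {"api": "carry_out", "payload": {"offset": [[0.015, -0.002, 0], [0.02, -0.01, 0.02], [0.015, -0.01, 0.04], [0, 0, 0.04], [0, 0, 0]], "twist": [0, 0, 0, 0, 0]}}

```text
clock: 10.1
tool_pos: [0.5661, -0.2657, 0.2385]
eef_rot: [0.389, -0.589, 0.591, -0.391]
contact_force: [-0.2, -1.4, 0.3]
opening: 0.002
```

```bash
python3 - <<'E'
from h import *
import json
s=get_state(); print(s['q'][6],s['tool_pos'],R.from_quat(s['eef_rot']).as_matrix()[:,0].round(3),s['contact_force'],s['clock'])
p=camera_params('wrist'); np.savez('w2.npz',**p)
w=snapshot('wrist')[:,:,::-1]; t=snapshot('top')[:,:,::-1]
cv2.imwrite('pics/w2.png',w); cv2.imwrite('pics/top2.png',t)
a=w[0:300,120:520]; b=cv2.resize(t[190:270,350:456],None,fx=3.75,fy=3.75,interpolation=cv2.INTER_CUBIC)
cv2.imwrite('pics/m3.png',np.hstack([a,b]))
E
```

```text
-1.0528533141777507 [ 0.56609309 -0.26573152  0.23850319] [-0.392 -0.92   0.   ] [-0.18936939 -1.38608118  0.28359179] 10.1
```

View pics/m3.png

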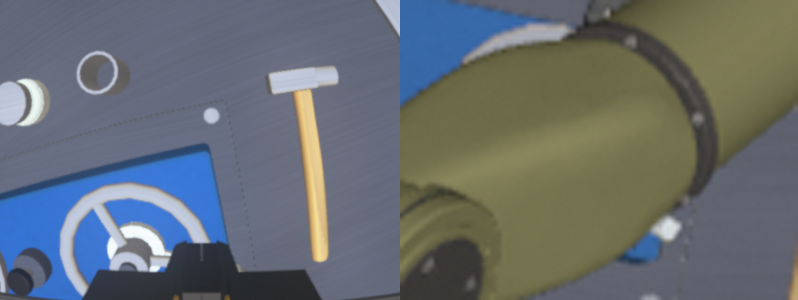

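>>> {"api": "carry_out", "payload": {"offset": [[0, 0, 0], [0, 0, 0], [0, 0, 0], [0, 0, 0], [0, 0, 0], [0, 0, 0], [0, 0, 0], [0, 0, 0]], "twist": [10.3, 10.3, 10.3, 10.3, 10.3, 10.3, 10.3, 10.3]}}

```text
clock: 11.2
tool_pos: [0.5637, -0.2637, 0.2339]
eef_rot: [-0.682, 0.187, -0.184, 0.683]
contact_force: [-0.5, -0.5, -1.2]
opening: 0.005
```

>>> {"api": "carry_out", "payload": {"offset": [[-0.005, 0.002, 0], [-0.005, 0.003, 0], [-0.005, 0.003, 0], [-0.006, 0.003, 0], [-0.006, 0.003, 0], [-0.005, 0.003, 0], [-0.005, 0.003, 0], [-0.005, 0.002, 0]], "twist": [10.3, 10.3, 10.3, 10.3, 10.3, 10.3, 10.3, 10.3]}}

```text
clock: 12.2
tool_pos: [0.5215, -0.2417, 0.2342]
eef_rot: [-0.634, -0.309, 0.31, 0.637]
contact_force: [0.2, -0.0, -0.6]
opening: 0.008
```

>>> {"api": "carry_out", "payload": {"offset": [[0, 0, 0], [0, 0, 0]], "twist": [0, 0]}}

```text
clock: 12.45
tool_pos: [0.5224, -0.2427, 0.235]
eef_rot: [-0.637, -0.306, 0.307, 0.638]
contact_force: [0.7, 0.4, -0.4]
opening: 0.004
```

```bash
python3 - <<'E'
from h import *
import json
s=get_state(); print(s['q'][6],s['tool_pos'],R.from_quat(s['eef_rot']).as_matrix()[:,0].round(3),s['contact_force'],s['clock'])
p=camera_params('wrist'); np.savez('w3.npz',**p); print(p['eye'],p['orientation'])
w=snapshot('wrist')[:,:,::-1]
cv2.imwrite('pics/w3.png',w); cv2.imwrite('pics/sc3.png',snapshot('scene')[:,:,::-1])
cv2.imwrite('pics/m4.png',cv2.resize(w[60:260,220:480],None,fx=3,fy=3,interpolation=cv2.INTER_CUBIC))
E
```

```text
1.1643114363753415 [ 0.5224103  -0.24272978  0.23503713] [0.624 0.781 0.   ] [ 0.68964511  0.3797935  -0.38452962] 12.45
[ 0.45902504 -0.19212819  0.38145981] [-0.14136572 -0.0681417   0.42852461  0.88979722]
```

View pics/m4.png

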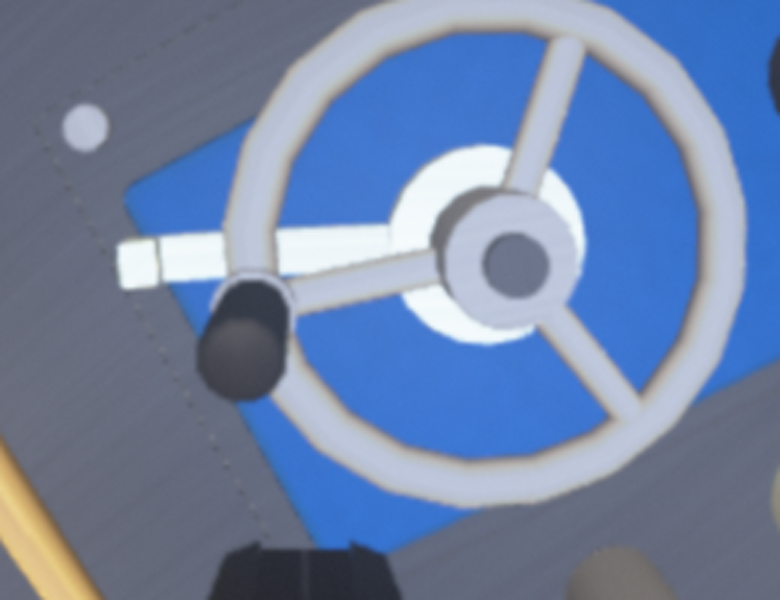

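```bash
cat > ang.py <<'E'
from w import *
C=np.array([.524,-.170])
def meas(im,p,guess):
    g=im.max(2); m=(g<75).astype(np.uint8); w=np.zeros_like(m); cv2.circle(w,guess,22,1,-1); m*=w
    m=cv2.morphologyEx(m,cv2.MORPH_OPEN,np.ones((5,5),np.uint8))
    n,l,st,ce=cv2.connectedComponentsWithStats(m); i=1+np.argmax(st[1:,4])
    e=[]
    ys,xs=np.nonzero(l==i)
    # average ray: best z such that radius =75mm, and at z .148
    q=wplane(ce[i],.148,p)[0]; d=q[:2]-C
    print('blob',ce[i].round(1),st[i],'r',np.hypot(*d).round(4),'ang',np.degrees(np.arctan2(d[1],d[0])).round(2)%360,q[:2].round(4))
    return ce[i]
E
python3 - <<'E'
from ang import *
meas(cv2.imread('pics/w1.png'),P1,(302,152))
p3=dict(np.load('w3.npz')); w3=cv2.imread('pics/w3.png')
meas(w3,p3,(301,174))
# hub axis top dark disc & pointer block in both
for nm,im,p in(('w1',cv2.imread('pics/w1.png'),P1),('w3',w3,p3)):
    m=(im.min(2)>215).astype(np.uint8); n,l,st,ce=cv2.connectedComponentsWithStats(m)
    for i in range(1,n):
        if st[i,4]>60 and st[i,1]<230: 
            q=wplane(ce[i],.099,p)[0][:2]; print(nm,ce[i].round(1),st[i],q.round(4))
q=wplane((220+515/3,60+265/3),.128,p3)[0]; print('hub',q)
q=wplane((220+138/3,60+263/3),.099,p3)[0]; print('ptr block',q, np.degrees(np.arctan2(*(q[:2]-C)[::-1]))%360)
q=wplane((220+241/3,60+359/3),.173,p3)[0]; print('htop',q, np.degrees(np.arctan2(*(q[:2]-C)[::-1]))%360)
E
```

```text
blob [305.1 138.7] [299 136  13   6  73] r 0.0737 ang 227.34 [ 0.474  -0.2242]
blob [303.5 161.6] [294 155  20  14 175] r 0.072 ang 238.78 [ 0.4867 -0.2316]
w1 [368.6 120. ] [317 106  81  30 675] [ 0.4996 -0.1732]
w1 [411.8 127.2] [407 119  10  21  84] [ 0.5299 -0.1439]
w1 [284.8 141.1] [277 135  18  14 190] [ 0.4669 -0.2461]
w1 [269.6 143.8] [264 137  12  15 166] [ 0.4598 -0.2589]
w1 [371.7 159.5] [356 148  41  22 359] [ 0.5312 -0.1933]
w1 [497.5 218.4] [487 205  30  38 374] [ 0.6728 -0.1153]
w3 [351.  131.7] [ 313  109   77   42 1061] [ 0.4977 -0.1883]
w3 [407.1 128.2] [400 118  14  27 140] [ 0.5269 -0.1441]
w3 [283.9 145.2] [274 138  21  15 276] [ 0.4691 -0.2441]
w3 [265.6 147.7] [260 140  13  16 164] [ 0.46   -0.2589]
w3 [370.4 165.3] [355 155  39  19 289] [ 0.5341 -0.1929]
w3 [495.9 221.8] [485 208  31  38 384] [ 0.6729 -0.115 ]
hub [ 0.52577327 -0.16981487  0.128     ]
ptr block [ 0.46019547 -0.25858258  0.099     ] 234.2354350256553
htop [ 0.49224091 -0.23720471  0.173     ] 244.7058761662507
```

```bash
sed -i 's/g<75/g<T/; s/guess):/guess,T=85):/' ang.py; python3 - <<'E'
from ang import *
w1=cv2.imread('pics/w1.png');w3=cv2.imread('pics/w3.png');p3=dict(np.load('w3.npz'))
print(w1.max(2)[152,285:322],w3.max(2)[178,282:318],w3.max(2)[200,280:290])
for T in(75,80,85,90):
    meas(w1,P1,(302,150),T); meas(w3,p3,(301,173),T)
E
```

```text
[199 197 173 112  82  81  86  89  89  90  90  92  92  93  94  94  94  94
  95  93  93  92  92  91  91  89  90  90  88  85  81  76 101 154 189 203
 206] [130 129 124 103  83  78  79  81  82  82  82  84  85  84  85  86  87  88
  87  87  87  87  86  86  86  85  86  86  84  84  83  81  95 141 182 191] [125 126 127 127 127 126 122 122 124 127]
blob [305.1 138.7] [299 136  13   6  73] r 0.0737 ang 227.34 [ 0.474  -0.2242]
blob [303.5 161.6] [294 155  20  14 175] r 0.072 ang 238.78 [ 0.4867 -0.2316]
blob [307.5 139.9] [299 136  17  10 118] r 0.0718 ang 227.98 [ 0.476  -0.2233]
blob [304.8 161.8] [294 155  21  16 230] r 0.071 ang 239.0 [ 0.4874 -0.2309]
blob [307.5 140.4] [298 135  19  13 157] r 0.0718 ang 228.29 [ 0.4763 -0.2236]
blob [298.1 184.7] [286 177  26  16 288] r 0.0808 ang 251.45 [ 0.4983 -0.2466]
blob [301.5 160.6] [289 152  27  18 335] r 0.0775 ang 240.26999999999998 [ 0.4856 -0.2373]
blob [301.5 174.3] [286 154  29  39 751] r 0.0756 ang 246.2 [ 0.4935 -0.2392]
```

```bash
python3 - <<'E'
from ang import *
w1=cv2.imread('pics/w1.png');w3=cv2.imread('pics/w3.png');p3=dict(np.load('w3.npz'))
for T in(98,104,110):
    meas(w1,P1,(303,150),T); meas(w3,p3,(301,173),T)
def topc(im,p,g,T=106):
    m=(im.max(2)<T).astype(np.uint8); w=np.zeros_like(m); cv2.circle(w,g,25,1,-1)
    m=cv2.morphologyEx(m*w,cv2.MORPH_OPEN,np.ones((5,5),np.uint8))
    d=cv2.distanceTransform(m,cv2.DIST_L2,5); c=np.unravel_index(d.argmax(),d.shape); print('inscribed',c[::-1],d.max())
    q=wplane(c[::-1],.173,p)[0][:2]; e=q-C; print(q,np.hypot(*e),np.degrees(np.arctan2(e[1],e[0]))%360)
topc(w1,P1,(303,150)); topc(w3,p3,(301,173))
E
```

```text
blob [303.5 152.6] [289 135  29  35 748] r 0.0751 ang 235.72 [ 0.4817 -0.232 ]
blob [301.  173.8] [286 154  30  39 907] r 0.0758 ang 245.81 [ 0.4929 -0.2392]
blob [303.3 152.3] [288 135  30  35 825] r 0.0752 ang 235.51999999999998 [ 0.4814 -0.232 ]
blob [300.9 173.9] [285 154  31  39 935] r 0.0759 ang 245.87 [ 0.493  -0.2393]
blob [303.3 152.3] [288 135  30  35 837] r 0.0752 ang 235.51999999999998 [ 0.4814 -0.232 ]
blob [300.9 174. ] [285 154  31  40 955] r 0.076 ang 245.91 [ 0.493  -0.2393]
inscribed (np.int64(303), np.int64(154)) 14.181398
[ 0.47986882 -0.22910092] 0.07375961414001485 233.25097741790884
inscribed (np.int64(300), np.int64(178)) 14.581398
[ 0.49117282 -0.23662235] 0.07427086301656322 243.76890989073507
```

>>> {"api": "carry_out", "payload": {"offset": [[0.018, 0, 0], [0, 0, -0.04], [0, 0, -0.04], [0, 0, -0.02], [-0.01, 0, 0], [-0.01, 0, 0], [-0.008, 0, 0], [-0.006, 0, 0]], "twist": [0, 0, 0, 0, 0, 0, 0, 0]}}

```text
clock: 13.55
tool_pos: [0.5077, -0.2436, 0.137]
eef_rot: [0.638, 0.308, -0.306, -0.636]
contact_force: [2.4, -0.6, 0.4]
opening: 0.002
```

>>> {"api": "carry_out", "payload": {"offset": [[0, 0, 0], [0.017, 0, 0], [0.017, 0, 0.01], [0, 0, 0.05], [0, 0, 0.04], [-0.018, 0, 0], [0, 0, 0], [0, 0, 0]], "twist": [0, 0, 0, 0, 0, 0, 0, 0]}}

```text
clock: 14.55
tool_pos: [0.5226, -0.2429, 0.2353]
eef_rot: [-0.637, -0.307, 0.307, 0.637]
contact_force: [0.1, -0.5, 0.2]
opening: 0.004
```

```bash
cat >> ang.py <<'E'
def topc(im,p,g,T=106):
    m=(im.max(2)<T).astype(np.uint8); w=np.zeros_like(m); cv2.circle(w,g,25,1,-1)
    m=cv2.morphologyEx(m*w,cv2.MORPH_OPEN,np.ones((5,5),np.uint8))
    d=cv2.distanceTransform(m,cv2.DIST_L2,5); c=np.unravel_index(d.argmax(),d.shape)
    q=wplane(c[::-1],.173,p)[0][:2]; e=q-C; print('inscr',c[::-1],d.max(),q,np.hypot(*e),np.degrees(np.arctan2(e[1],e[0]))%360)
def look(name,g=(301,160)):
    s=get_state(); print(s['clock'],s['tool_pos'],s['contact_force'])
    p=camera_params('wrist'); np.savez(name+'.npz',**p); w=snapshot('wrist')[:,:,::-1]; cv2.imwrite(f'pics/{name}.png',w)
    meas(w,p,g,104); topc(w,p,g)
    m=(w.min(2)>215).astype(np.uint8); n,l,st,ce=cv2.connectedComponentsWithStats(m)
    for i in range(1,n):
        if 60<st[i,4]<230 and ce[i][0]<290: print('ptr',ce[i].round(1),wplane(ce[i],.099,p)[0][:2].round(4))
E
python3 -c "
from ang import *
look('w4')"
```

```text
14.55 [ 0.52260483 -0.24286629  0.23525083] [ 0.0993014  -0.50907628  0.22485668]
blob [299.7 164.3] [284 146  30  36 859] r 0.0754 ang 240.36 [ 0.4867 -0.2355]
inscr (np.int64(298), np.int64(169)) 14.387598 [ 0.48557965 -0.23389707] 0.07455842270541894 238.98213908617254
ptr [265.6 147.3] [ 0.46  -0.259]
ptr [  8.3 291.4] [ 0.305  -0.8354]
```

>>> {"api": "carry_out", "payload": {"offset": [[0.018, 0, 0], [0, 0, -0.04], [0, 0, -0.04], [0, 0, -0.02], [-0.015, 0, 0], [-0.015, 0, 0], [-0.004, 0, 0], [-0.004, 0.003, 0]], "twist": [0, 0, 0, 0, 0, 0, 0, 0]}}

```text
clock: 15.6
tool_pos: [0.5036, -0.2416, 0.1357]
eef_rot: [0.638, 0.307, -0.307, -0.636]
contact_force: [0.8, -4.4, -2.1]
opening: 0.007
```

>>> {"api": "carry_out", "payload": {"offset": [[0, 0, 0], [0.018, -0.003, 0], [0.02, 0, 0.01], [0, 0, 0.05], [0, 0, 0.04], [-0.018, 0, 0], [0, 0, 0], [0, 0, 0]], "twist": [0, 0, 0, 0, 0, 0, 0, 0]}}

```text
clock: 16.6
tool_pos: [0.5229, -0.2424, 0.2353]
eef_rot: [-0.636, -0.307, 0.307, 0.637]
contact_force: [0.6, -0.3, 0.2]
opening: 0.004
```

```bash
python3 -c "
from ang import *
look('w5',(302,154))
meas(cv2.imread('pics/w1.png'),P1,(303,152),104);topc(cv2.imread('pics/w1.png'),P1,(303,152))
a=cv2.imread('pics/w1.png')[90:220,220:430];b=cv2.imread('pics/w5.png')[90:220,220:430]
cv2.imwrite('pics/m5.png',cv2.resize(np.hstack([a,b]),None,fx=1.9,fy=1.9,interpolation=cv2.INTER_CUBIC))"
```

```text
16.6 [ 0.52293486 -0.24240395  0.23526366] [ 0.5683517  -0.27370877  0.18043428]
blob [298.5 158.1] [283 141  30  35 818] r 0.075 ang 236.63 [ 0.4827 -0.2326]
inscr (np.int64(297), np.int64(162)) 14.581398 [ 0.48171101 -0.23083006] 0.07408545955788345 235.1930181510274
ptr [281.1 144.1] [ 0.4673 -0.2454]
ptr [265.  147.4] [ 0.46  -0.259]
ptr [  8.3 291.7] [ 0.3063 -0.8352]
blob [303.3 152.3] [288 135  30  35 825] r 0.0752 ang 235.51999999999998 [ 0.4814 -0.232 ]
inscr (np.int64(303), np.int64(154)) 14.181398 [ 0.47986882 -0.22910092] 0.07375961414001485 233.25097741790884
```

View pics/m5.png

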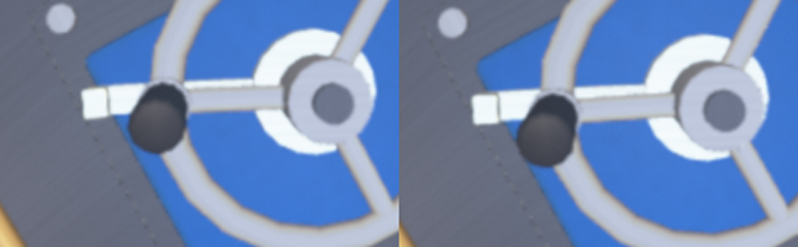

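>>> {"api": "carry_out", "payload": {"offset": [[0.018, 0, 0], [0, 0, -0.04], [0, 0, -0.04], [0, 0, -0.02], [-0.015, 0, 0], [-0.015, 0, 0], [-0.004, 0, 0], [-0.0055, 0.004, 0]], "twist": [0, 0, 0, 0, 0, 0, 0, 0]}}

```text
clock: 17.65
tool_pos: [0.5021, -0.2396, 0.1356]
eef_rot: [0.637, 0.308, -0.307, -0.636]
contact_force: [1.8, -2.5, -0.2]
opening: 0.004
```

>>> {"api": "carry_out", "payload": {"offset": [[0, 0, 0], [0.0195, -0.004, 0], [0.02, 0, 0.01], [0, 0, 0.05], [0, 0, 0.04], [-0.018, 0, 0], [0, 0, 0], [0, 0, 0]], "twist": [0, 0, 0, 0, 0, 0, 0, 0]}}

```text
clock: 18.65
tool_pos: [0.5231, -0.2427, 0.2353]
eef_rot: [-0.637, -0.307, 0.307, 0.637]
contact_force: [-1.0, 0.3, -0.2]
opening: 0.006
```

```bash
python3 -c "
from ang import *
look('w6',(303,153))
# spoke mid-line directions: compare rim/spoke by pointer-referenced pixel deltas
p=dict(np.load('w6.npz'))
print('hub/pin', wplane((518,86),.13,p))
a=cv2.imread('pics/w1.png')[90:220,220:430];b=cv2.imread('pics/w6.png')
cv2.imwrite('pics/m6.png',cv2.resize(np.hstack([a,b[90:220,220:430]]),None,fx=1.9,fy=1.9,interpolation=cv2.INTER_CUBIC))"
```

```text
18.65 [ 0.5230721  -0.24265597  0.23533069] [-1.01294064  0.32032757 -0.17814305]
blob [298.3 155.3] [283 138  30  36 836] r 0.0751 ang 235.20999999999998 [ 0.4811 -0.2317]
inscr (np.int64(297), np.int64(158)) 14.193798 [ 0.47968081 -0.22935626] 0.07407669254922084 233.25261946453662
ptr [280.3 143.8] [ 0.4668 -0.2461]
ptr [265.3 147.2] [ 0.4603 -0.259 ]
ptr [  8.4 291.6] [ 0.3062 -0.8355]
hub/pin [[ 0.5509533  -0.03460185  0.13      ]]
```

View pics/m6.png

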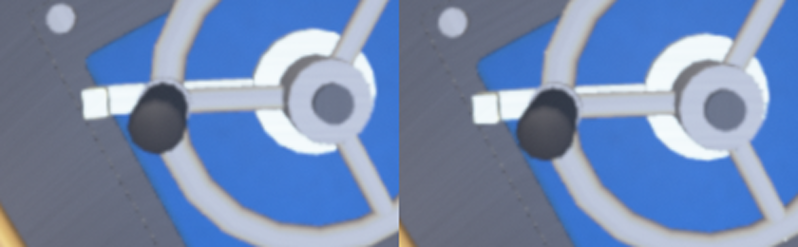

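>>> {"api": "carry_out", "payload": {"offset": [[0.0055, 0.0415, 0], [0.0055, 0.0415, 0], [0.0055, 0.0415, 0], [0.0055, 0.042, 0], [0.0055, 0.042, 0], [0, 0, -0.04], [0, 0, -0.04], [0, 0, -0.012]], "twist": [0, 0, 0, 0, 0, 0, 0, 0]}}

```text
clock: 19.7
tool_pos: [0.5489, -0.0341, 0.1413]
eef_rot: [-0.636, -0.306, 0.309, 0.638]
contact_force: [-0.5, -0.6, 0.1]
opening: 0.009
```

>>> {"api": "carry_out", "payload": {"offset": [[0, 0, -0.008], [0, 0, -0.006], [0, 0, -0.006], [0, 0, -0.006], [0, 0, -0.006], [0, 0, -0.003], [0, 0, 0], [0, 0, 0]], "twist": [0, 0, 0, 0, 0, 0, 0, 0]}}

```text
clock: 20.7
tool_pos: [0.5512, -0.0348, 0.1159]
eef_rot: [0.638, 0.309, -0.305, -0.636]
contact_force: [-12.9, -0.1, 59.1]
opening: 0.004
```

>>> {"api": "carry_out", "payload": {"offset": [[0, 0, 0.03], [0, 0, 0.05], [0, 0, 0.05], [0, 0.05, 0], [-0.01, 0.06, 0], [-0.01, 0.06, 0], [-0.01, 0.06, 0], [-0.01, 0.06, 0]], "twist": [0, 0, 0, 0, 0, 0, 0, 0]}}

```text
clock: 21.7
tool_pos: [0.5099, 0.2572, 0.2393]
eef_rot: [0.637, 0.308, -0.306, -0.637]
contact_force: [0.5, -0.2, 0.0]
opening: 0.006
```

>>> {"api": "carry_out", "payload": {"offset": [[-0.01, 0.06, 0], [-0.01, 0.06, 0], [-0.01, 0.05, 0], [0, 0, 0], [0, 0, 0]], "twist": [0, 0, 0, 0, 0]}}

```text
clock: 22.32
tool_pos: [0.4805, 0.4243, 0.2388]
eef_rot: [0.637, 0.307, -0.307, -0.637]
contact_force: [0.1, -0.0, -0.5]
opening: 0.002
```

```bash
python3 - <<'E'
from h import *
t=snapshot('top')[:,:,::-1]; s=snapshot('scene')[:,:,::-1]; print(get_state()['contact_force'],get_state()['clock'])
t0=cv2.imread('pics/top0.png'); s0=cv2.imread('pics/scene0.png')
for n,a,b,win in(('top',t0,t,(slice(228,252),slice(402,428))),('scene',s0,s,(slice(130,165),slice(240,264)))):
    for im in(a,b):
        m=im[win].max(2)<75; y,x=np.nonzero(m); print(n,'handle blob',x.mean().round(2),y.mean().round(2),m.sum())
for im in(s0,s):
    m=im[185:225,295:325].max(2)<60; y,x=np.nonzero(m); print('pin cap',x.mean()+295,y.mean()+185,m.sum())
print('expected scene pin px up/down',proj('scene',[[.5505,-.0345,.13],[.5505,-.0345,.116]]))
f=3.2;cv2.imwrite('pics/end.png',np.vstack([np.hstack([cv2.resize(im[sl],(390,290),interpolation=cv2.INTER_CUBIC) for im in(a,b)]) for a,b,sl in((t0,t,(slice(130,286),slice(245,455))),(s0,s,(slice(120,277),slice(190,400))))]))
E
```

```text
[-0.16092268 -0.86858014 -0.36536762] 22.425
top handle blob 11.5 13.36 58
top handle blob 11.37 13.44 57
scene handle blob 11.73 17.19 171
scene handle blob 11.95 17.17 169
pin cap 309.5113636363636 197.88636363636363 88
pin cap 309.0921052631579 202.89473684210526 76
expected scene pin px up/down [[308.80781731 194.03079032]
 [308.69193474 198.75492886]]
```

View pics/end.png

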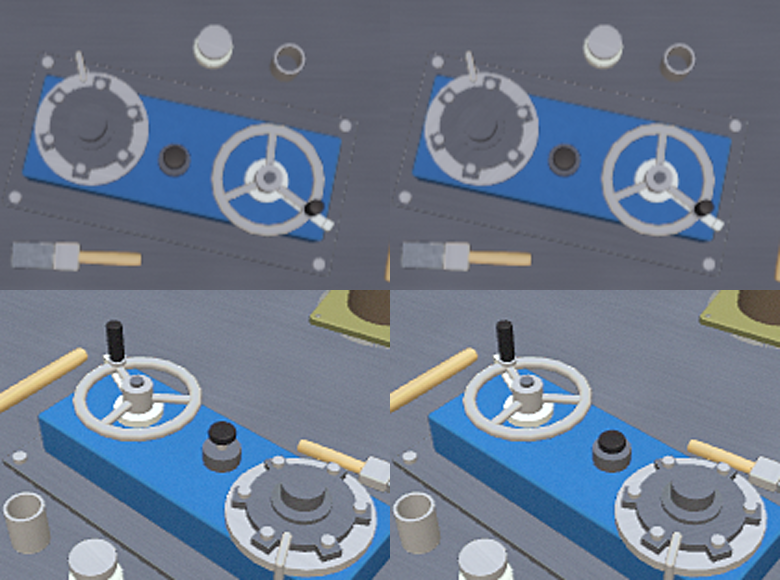

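The handle is back over the pointer (blob centroids within about 0.2 px of the start in both views). The pin cap is about 5 px lower in the scene view, against 4.7 px expected for 14 mm. The bystanders look unmoved, so I'm handing in.

```bash
python3 -c "
from plant import job; print(job.finish_job())"
```

```text
the job is handed in; nothing more can be done
None
```

The wheel was pushed one full turn clockwise and the index pin was then pressed down. The job was handed in at about 22.4 s, with the arm clear of everything.

- **Wheel:** I stopped about 10° short, then closed the gap in three small pushes, raising the arm to look after each. The last wrist view put the handle 0 to 0.3° from its start. The top and scene cameras both show it within about 0.2 px of its first image, which is well under a degree or so.
- **Pin:** the fingers came to rest on the stop at z = 0.116 m, with an upward force of 59 N. The cap sits 5 px lower in the scene view, against 4.7 px expected for 14 mm.
- **Bystanders:** the brush, pipe stub and jar look unmoved in the final pictures. For the hammer, the final crops show only part of its handle, and that part looks the same.

**What went wrong:** in the first third of the turn I kept the tool's angle fixed. The closed fingers slipped to the inside of the handle and jammed against it, with a wrist force of about 63 N. I backed off and pushed the rest with the tool turning along with the wheel. Two checks differed slightly: the two ways of measuring the remaining angle disagreed by up to 0.9° on the way, and agreed to 0.3° at the end.

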